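Load the reel-knob feeder

TASK

Load both amber handle knobs into the sloping tin feeder chute on the bench: lay each one on its side across the open upper end, with its wide flange over the deep groove that runs along one side of the chute, and let it roll down under the brass straps. Both knobs should finish at rest at the bottom, one behind the other, each with its flange in the groove. Leave the oil can, the reel frame and the loose gear where they are.

Things in the scene. Friction and masses are not known exactly. Their poses are not given: they have to be found in the camera images.
- chute: the feeder, a fixed sloping tin channel on brass feet. Origin on the bench under its middle; x points level in the downhill direction, y across towards the side with the flange groove, z up. The channel falls 0.30 rad (17 degrees) towards +x; its ledge is 62 mm above the bench at x = 0. A knob the right way round rolls down by itself; the wrong way round it tips askew and jams above the straps.
- chute_mouth (a point): point on the ledge surface at mid-channel, midway along the open upper part (130 mm long, open above and at the uphill end, side walls 30 mm over the ledge), 81 mm above the bench; axes as the chute's. A knob laid here with its centre over this point and its y axis along the chute's y has its barrel on the ledge and its flange over the groove.
- chute_groove (a point): point on the floor of the flange groove, beside the mouth point. The channel is 58 mm wide inside (y -29 to 29 mm): a flat ledge that the barrel rolls on from y -29 to 12 mm, and the groove from y 12 to 29 mm, 12 mm deeper. Its walls run the whole length of the chute.
- chute_stop (a point): mid-channel at the end stop, level with the ledge, 28 mm above the bench. The lower part of the chute, 115 mm along the slope uphill from here, is covered by four brass straps whose undersides are 46 mm over the ledge, 18 mm apart, too close for a knob to pass between.
- knob1_center (a point): centre of an amber plastic reel-handle knob, 45 g, 48 mm long: a round barrel 30 mm across with a round flange 46 mm across and 8 mm thick at one end. y is the knob's axis and points to the flange end (barrel from -24 to 16 mm, flange 16 to 24 mm). At the start it lies level, axis 34 mm above the bench, barrel in a wooden saddle, flange overhanging.
- knob2_center (a point): second, identical knob: centre of an amber plastic reel-handle knob, 45 g, 48 mm long: a round barrel 30 mm across with a round flange 46 mm across and 8 mm thick at one end. y is the knob's axis and points to the flange end (barrel from -24 to 16 mm, flange 16 to 24 mm). At the start it lies level, axis 34 mm above the bench, barrel in a wooden saddle, flange overhanging.
- saddle1: fixed wooden saddle that the knob's barrel lies in at the start; origin on the bench under the knob's centre, same axes. 26 mm wide, narrower than the barrel, so fingers can pass down both sides of it; foot plate 50 x 50 x 4 mm
- saddle2: fixed wooden saddle that the knob's barrel lies in at the start; origin on the bench under the knob's centre, same axes. 26 mm wide, narrower than the barrel, so fingers can pass down both sides of it; foot plate 50 x 50 x 4 mm
- knob1_flange (a point): middle of knob 1's flange, 20 mm from its centre on the axis
- knob2_flange (a point): middle of knob 2's flange, 20 mm from its centre on the axis
- knob1: knob 1 itself, same origin and axes as its centre point
- knob2: knob 2 itself, same origin and axes as its centre point
- oil_can: bystander: tan plastic oil can with a black nozzle, 70 mm across, 135 mm tall, origin under its base
- reel_frame: bystander: gunmetal baitcaster frame, about 60 x 52 x 51 mm, origin under its base
- drive_gear: bystander: steel drive gear lying flat, 42 mm across, 18 mm tall with its hub, origin under its base
- funnel_stand: bystander: tin funnel in a fixed brass bracket, 102 mm across, 178 mm tall, origin under its base
Things that resemble listed ones, but are neither listed nor needed, are in the scene too. What is shaped like the saddle2 but green or pink is not meant.

How it is judged:
At the end, for the whole second after the job is handed in: Both knobs lie still in the lower, strapped part of the chute, each centre 30 to 112 mm downhill of the chute's origin, within 12 mm of mid-channel and under the straps, and each flange's middle 11 to 30 mm towards the groove side, that is in the groove (x of knob1_center in the frame of chute between 0.03 and 0.112 m and y of knob1_center in the frame of chute between -0.012 and 0.012 m and z of knob1_center in the frame of chute between 0.025 and 0.078 m and y of knob1_flange in the frame of chute between 0.011 and 0.03 m and linear speed of each of knob1, knob2 below 0.02 m/s and x of knob2_center in the frame of chute between 0.03 and 0.112 m and y of knob2_center in the frame of chute between -0.012 and 0.012 m and z of knob2_center in the frame of chute between 0.025 and 0.078 m and y of knob2_flange in the frame of chute between 0.011 and 0.03 m); the robot touches nothing.
It fails at once if the oil can is shoved more than 30 mm or knocked over (distance of oil_can from where it was at the start of the episode above 0.03 m or angle between oil_can's own z axis and vertical above 0.5 rad).
It fails at once if the reel frame is shoved more than 30 mm or knocked over (distance of reel_frame from where it was at the start of the episode above 0.03 m or angle between reel_frame's own z axis and vertical above 0.5 rad).
It fails at once if the gear is shoved more than 30 mm or knocked over (distance of drive_gear from where it was at the start of the episode above 0.03 m or angle between drive_gear's own z axis and vertical above 0.5 rad).
It also fails if it takes over 58 s, if anything falls off the work surface, if the arm or the gripper's body presses on something with over 40 N, if the wrist force passes 120 N, or if a joint passes its speed limit or range.

ROBOT

A 6-joint arm with a two-finger parallel gripper is mounted at the origin on the work surface. World frame = base frame: x ahead of the robot, y to its left, z up, the work surface at z = 0. Lengths are in m, angles in rad, forces in N, time in s.
With the tool pointing down it reaches from about 0.225 to 0.875 m from the base axis. Payload 3.4 kg.
Tool frame: the origin (TCP) lies on the front face of the gripper's body, between the roots of the fingers; the fingertips stand 73 mm ahead of it and the grasp point (between the pads) lies 54 mm ahead of it; z points along the fingers, y is the line along which they close (so a half turn about z gives the same grasp; the last joint's range is limited). The gripper opens to 85 mm and grips with 20 to 120 N. Pads are 22 mm wide; open, the fingers measure 114 mm over their backs; the gripper's body (76 mm by 85 mm) begins 54 mm behind the grasp point. The pads swing forward as they close: fully open they stand 13 mm farther back than shut.
Start: joints at [1.222, 0.276, 1.505, -0, 1.361, -0.121], TCP at [0.13, 0.56, 0.304] pointing down, gripper open.
Joint ranges: [-2.89, 2.89], [-0.75, 2.08], [0.22, 2.7], [-1.18, 4.32], [0.11, 2.71], [-2.7, 2.7]. Speed limits (rad/s): [2.57, 2.57, 3.14, 3.14, 3.14, 3.14].

INTERFACE

Orientations are given as a unit quaternion [w, x, y, z].
In Python, from cell import bot gives the robot as it stands. The module is installed in compiled form; this text tells all that it offers.
- The arm moves only by the tool step_arm, never from a script. Its argument "rows" is a list of rows, each an object with "dr": the turn, a rotation vector about the tool's x, y, z normalised to -1 to 1, where 1 is 5 degrees, a list of three; "translation": the shift along the tool's x, y, z normalised to -1 to 1, where 1 is 0.04 m, a list of three; "jaw": the closure, from 0 (fully open) to 1 (shut). A call has 1 to 5 rows; each row shifts and turns the commanded pose from where the row before left it, along the tool's axes as they then stand; what a row does not reach is not made up. A row lasts 1/12 s, in which the tool goes at most 41.7 mm and 7.16 degrees, less where a joint would pass 70% of its speed; a pose out of reach is approached as far as the arm can. A call with a number of a shift or a turn outside -1 to 1 is refused whole. A call with a gripper value outside its range is refused whole. The fingers move at their own pace and stop on an object; the grip force is fixed at half the most. Time passes only in rows, so rows that do not move let the fingers close. It gives the time, the measured TCP pose, the force, the opening and the grip force at its end, in the units of the state.
- bot.read_state(): the state, without advancing time (a new reading comes with each control period).
- bot.camera(name): name is "side" or "top"; returns the picture (384x512x3 uint8, blue, green, red); there is no depth.
- bot.camera_info(name): a dict with "mtx" (3x3 intrinsics, pixels), "distortion" ([k1, k2, p1, p2, k3] as OpenCV has them; the pictures are not rectified), "R" (3x3) and "t" (3): a world point X has camera coordinates R X + t. Camera axes: x right, y down, z forward; pixel columns grow to the right and rows downward; lengths in m; the calibration is good to about 2 mm. A picture is of the moment at which its call begins. camera_info takes no time and is no camera call.
- bot.close_job(): hands the job in; it is judged then, once.
Trained networks look in the newest picture that a camera, given by its name, has taken for a name from the list of things; names that differ only in an ending like _2 or _b are one class to them, and where a whole thing is asked for, a point or a joint stands for the part that bears it (a point fixed in the world has none). Each returns a list of dicts, best first, with "score" (0 to 1); they miss things now and then, are a little off and sometimes report something else, mostly with a low value. They report only what shows in the picture. A call takes as long as a camera call. They do not tell look-alikes from the thing itself.
- bot.find_in(camera, thing): "box" ([centre column, centre row, width, height] in pixels, round what is visible of it).
- bot.regions_of(camera, thing): "pixels" (384x512 bool, what is visible of it) and "box" ([centre column, centre row, width, height] in pixels, round what is visible of it).
- bot.spot_point(camera, thing): "centre" ([column, row] in pixels: a listed point, or the origin of a listed thing).
The state is a dict: "time_s": time; "joints": joint angles; "dq": joint speeds; "joint_efforts": joint torques, N m; "ee_pos": TCP position; "orientation": TCP orientation; "wrist_force": force on the tool from outside, world axes, zero at the start; "torque": the same for the moment, N m; "gripper_width": finger opening in m; "grasp_force": force on a finger pad.
Only numpy, scipy, OpenCV 4.12 (cv2) and the standard library are available. Lean on these libraries where they do the work, as an engineer would, in place of code of your own. Each camera call takes 0.05 s, during which the arm holds its last target. There are 200 camera calls.

## Working session

There is one attempt and no reset: what is moved stays moved. The work goes in short steps, Python scripts to look and compute and a tool call to move; the robot and the scene stay as the last step left them, time stands still between calls to the robot, and variables do not carry over. Pictures are saved under pics/ and viewed, at most 10 in all, crops included, and the job is handed in when it is done.

Besides the shell and the picture viewer there is one more tool, called by a JSON object that holds its "method" and its "body", one argument or row to a line. step_arm: Moves the arm, as the interface text tells. Its arguments: {"type":"object","properties":{"rows":{"type":"array","items":{"type":"object","properties":{"dr":{"type":"array","items":{"type":"number"}},"translation":{"type":"array","items":{"type":"number"}},"jaw":{"type":"number"}}}}},"required":["rows"]}

```bash
mkdir -p pics
cat > h.py <<'E'
import numpy as np, cv2
from cell import bot
def ray(cam,px):
    i=bot.camera_info(cam); K=np.array(i['mtx']);R=np.array(i['R']);t=np.array(i['t'])
    u=cv2.undistortPoints(np.array([[px]],float),K,np.array(i['distortion']))[0,0]
    return -R.T@t, R.T@np.array([u[0],u[1],1.])
def onz(cam,px,z):
    o,d=ray(cam,px); return o+d*(z-o[2])/d[2]
def proj(cam,X):
    i=bot.camera_info(cam)
    return cv2.projectPoints(np.array([X],float),cv2.Rodrigues(np.array(i['R']))[0],np.array(i['t']),np.array(i['mtx']),np.array(i['distortion']))[0][0,0]
E
cat > m.py <<'E'
from h import *
np.set_printoptions(precision=4,suppress=True)
im={}
for c in('top','side'):
    im[c]=bot.camera(c)
    cv2.imwrite(f'pics/{c}0.png',im[c])
    print(c,'campos',ray(c,(256,192))[0])
Z=dict(chute=0,chute_mouth=.081,chute_groove=.069,chute_stop=.028,knob1_center=.034,knob1_flange=.034,knob2_center=.034,knob2_flange=.034,saddle1=0,saddle2=0,oil_can=0,reel_frame=0,drive_gear=0,funnel_stand=0)
for n,z in Z.items():
    for c in('top','side'):
        for r in bot.spot_point(c,n)[:4]:
            print(n,c,round(r['score'],2),np.round(r['centre']),onz(c,r['centre'],z)[:2])
E
python3 m.py; python3 -c "
import cv2,numpy as np
for c in('top','side'): cv2.imwrite(f'pics/{c}0b.png',cv2.resize(cv2.imread(f'pics/{c}0.png'),(800,600),interpolation=cv2.INTER_CUBIC))"
```

```text
top campos [ 0.3106 -0.0196  1.2877]
side campos [0.0574 0.8384 0.9653]
chute top 0.69 [281. 204.] [ 0.5577 -0.0896]
chute side 0.57 [267. 188.] [ 0.5692 -0.1023]
chute side 0.28 [249. 265.] [0.466  0.1722]
chute_mouth top 0.69 [259. 193.] [ 0.5704 -0.0235]
chute_mouth top 0.35 [162. 188.] [0.5796 0.2448]
chute_mouth side 0.78 [252. 180.] [ 0.5746 -0.03  ]
chute_mouth side 0.34 [188. 253.] [0.5734 0.2701]
chute_groove top 0.76 [266. 186.] [ 0.5938 -0.0426]
chute_groove side 0.7 [247. 183.] [ 0.5896 -0.025 ]
chute_groove side 0.66 [187. 256.] [0.5775 0.2688]
chute_stop top 0.75 [324. 200.] [ 0.5668 -0.2099]
chute_stop side 0.82 [282. 162.] [ 0.5725 -0.2021]
knob1_center top 0.45 [178. 240.] [0.4435 0.1998]
knob1_center side 0.88 [248. 271.] [0.4439 0.2107]
knob1_flange top 0.57 [180. 234.] [0.4597 0.1964]
knob1_flange top 0.55 [168. 187.] [0.5942 0.2383]
knob1_flange side 0.8 [245. 263.] [0.4624 0.1941]
knob1_flange side 0.16 [253. 182.] [ 0.5954 -0.07  ]
knob2_center top 0.57 [163. 183.] [0.6046 0.2543]
knob2_center top 0.23 [173. 240.] [0.4421 0.215 ]
knob2_center side 0.86 [183. 26
[... 793 characters left out ...]
0.4998 0.3006]
saddle2 side 0.67 [360. 169.] [ 0.366  -0.3192]
saddle2 side 0.65 [181. 271.] [0.6004 0.2715]
oil_can top 0.88 [212. 132.] [0.7734 0.1205]
oil_can side 0.72 [164. 209.] [0.7723 0.1201]
reel_frame top 0.87 [355. 272.] [ 0.3634 -0.3021]
reel_frame top 0.28 [211. 134.] [0.7695 0.1252]
reel_frame side 0.88 [361. 169.] [ 0.3627 -0.3239]
reel_frame side 0.23 [249. 271.] [0.4554 0.187 ]
drive_gear top 0.43 [222. 264.] [0.3795 0.078 ]
drive_gear top 0.29 [262. 186.] [ 0.6099 -0.0319]
drive_gear side 0.35 [253. 181.] [ 0.6207 -0.1092]
drive_gear side 0.21 [182. 270.] [0.6014 0.2685]
funnel_stand top 0.61 [362. 178.] [ 0.6396 -0.3275]
funnel_stand side 0.72 [279. 138.] [ 0.6547 -0.3346]
```

View pics/top0b.png

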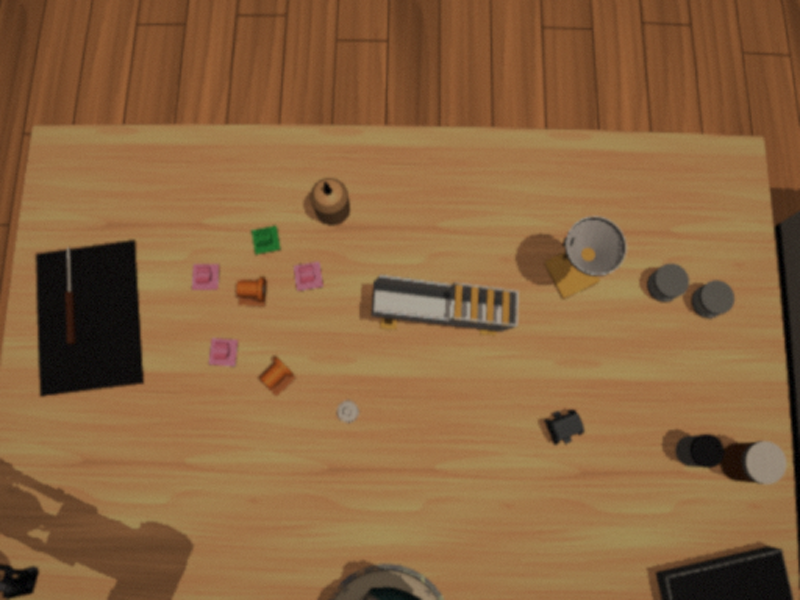

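View pics/side0b.png

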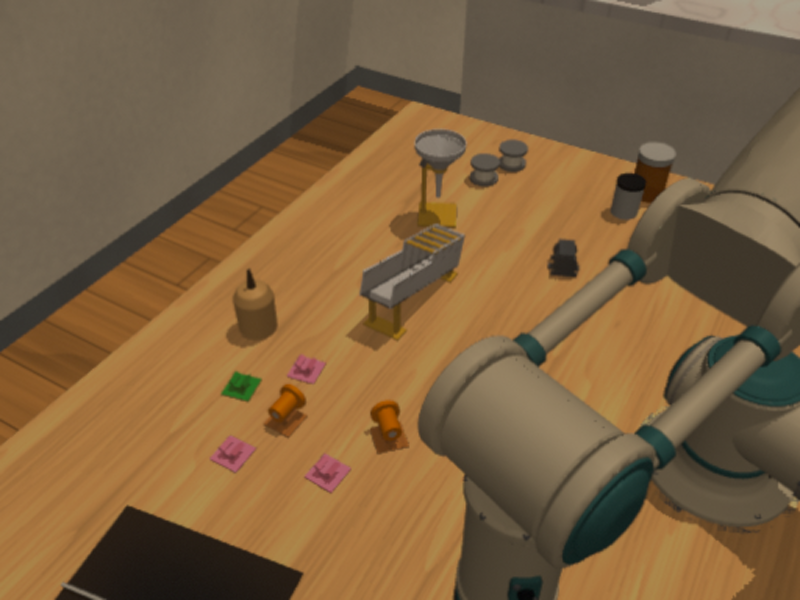

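Top view: knobs at about (161,185) and (178,240) in original pixels, and the chute from (240,190) to (331,198). It falls to the right, with the groove on the upper (+x world) side. Next I fit poses to the masks.

```bash
cat > fit.py <<'E'
from h import *
from scipy.optimize import minimize
np.set_printoptions(precision=4,suppress=True)
P={c:bot.camera_info(c) for c in('top','side')}
def pj(c,X):
    i=P[c]; return cv2.projectPoints(np.array(X,float),cv2.Rodrigues(np.array(i['R']))[0],np.array(i['t']),np.array(i['mtx']),np.array(i['distortion']))[0][:,0]
a=np.linspace(0,2*np.pi,40,endpoint=False)
def cyl(r,y0,y1): return np.array([[r*np.cos(t),y,r*np.sin(t)] for y in(y0,y1) for t in a])
def knob(): return [cyl(.015,-.024,.016),cyl(.023,.016,.024)]
def chute():
    ca,sa=np.cos(.3),np.sin(.3)
    f=lambda s0,s1,h0,h1:np.array([[s*ca+h*sa,y,.062-s*sa+h*ca] for s in(s0,s1) for y in(-.031,.031) for h in(h0,h1)])
    return [f(-.129,.118,-.014,.03),f(.0,.118,-.014,.048)]
S=4
def render(c,parts,x,y,yaw,z):
    m=np.zeros((384*S,512*S),np.uint8); C,s=np.cos(yaw),np.sin(yaw)
    for p in parts:
        q=p@np.array([[C,s,0],[-s,C,0],[0,0,1]])+[x,y,z]
        cv2.fillConvexPoly(m,cv2.convexHull(np.round(pj(c,q)*S).astype(np.int32)),1)
    return cv2.resize(m.astype(np.float32),(512,384),interpolation=cv2.INTER_AREA)
def fit(parts,masks,x0,z):
    def cost(v):
        return sum(np.abs(render(c,parts,v[0],v[1],v[2]*3,z)-m).sum()/m.sum() for c,m in masks.items())
    best=None
    for yw in x0[2]:
        v=np.array([x0[0],x0[1],yw/3]); sim=np.array([v]*4); sim[1,0]+=.012; sim[2,1]+=.012; sim[3,2]+=.1
        r=minimize(cost,v,method='Nelder-Mead',options=dict(initial_simplex=sim,maxiter=120,xatol=2e-4,fatol=1e-4))
        if best is None or r.fun<best.fun: best=r
    return np.array([best.x[0],best.x[1],best.x[2]*3]),best.fun
def amber(img):
    h=cv2.cvtColor(img,cv2.COLOR_BGR2HSV); return h
E
cat > m2.py <<'E'
from fit import *
im={c:bot.camera(c) for c in('top','side')}
def mask(c,n,px):
    rs=[r for r in bot.regions_of(c,n) if np.hypot(*(np.array(r['box'][:2])-px))<18]
    print(n,c,[(round(r['score'],2),np.round(r['box']),r['pixels'].sum()) for r in rs[:2]])
    return rs[0]['pixels'].astype(np.float32) if rs else None
res={}
for n,parts,px,x0,z in [('knob2',knob(),{'top':(161,185),'side':(184,258)},(.598,.255,np.arange(0,6.2,1.05)),.034),
  ('knob1',knob(),{'top':(178,240),'side':(248,268)},(.445,.205,np.arange(0,6.2,1.05)),.034),
  ('chute',chute(),{'top':(285,194),'side':(264,170)},(.57,-.09,[-1.57]),0)]:
    ms={c:mask(c,n,px[c]) for c in px}; ms={c:m for c,m in ms.items() if m is not None}
    if n=='chute' : print({k:fit(parts,{k:m},x0,z) for k,m in ms.items()})
    v,f=fit(parts,ms,x0,z); res[n]=v; print(n,v,np.degrees(v[2]),f)
    for c in im:
        r=(render(c,parts,*v,z)>.5).astype(np.uint8)
        big=cv2.resize(r,None,fx=4,fy=4,interpolation=cv2.INTER_NEAREST)
        res.setdefault('o'+c,[]).append(big)
b=[]
for c,(x,y) in {'top':(140,160),'side':(160,140)}.items():
    I=cv2.resize(im[c],None,fx=4,fy=4,interpolation=cv2.INTER_CUBIC)
    for m in res['o'+c]: cv2.drawContours(I,cv2.findContours(m,0,2)[0],-1,(255,255,0),1)
    I=I[y*4:(y+(95 if c=='top' else 150))*4,x*4:(x+200)*4]; b.append(I[:,:800])
b[1]=b[1][:220+380]
cv2.imwrite('pics/a1.png',b[0]); cv2.imwrite('pics/a2.png',b[1])
E
python3 m2.py
```

```text
knob2 top [(0.71, array([161., 187.,  20.,  15.]), np.int64(239))]
knob2 side [(0.77, array([183., 258.,  25.,  27.]), np.int64(315)), (0.48, array([184., 272.,  26.,  14.]), np.int64(221))]
knob2 [0.5996 0.26   3.1077] 178.05986075761314 0.2530517578125
knob1 top [(0.46, array([176., 237.,  17.,  14.]), np.int64(192))]
knob1 side [(0.87, array([248., 270.,  21.,  21.]), np.int64(344))]
knob1 [0.4453 0.2085 3.9267] 224.98387663740021 0.31087997555732727
chute top [(0.88, array([286., 194.,  96.,  34.]), np.int64(2648))]
chute side [(0.66, array([264., 182.,  64.,  77.]), np.int64(2470))]
{'top': (array([ 0.5677, -0.096 , -1.6001]), np.float64(0.09006797522306442)), 'side': (array([ 0.5677, -0.0894, -1.6159]), np.float64(0.23461538553237915))}
chute [ 0.5682 -0.0942 -1.604 ] -91.90416020734331 0.3344971537590027
```

View pics/a1.png

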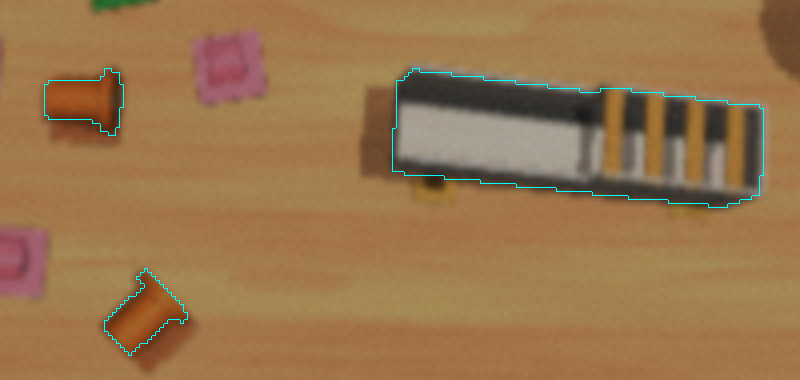

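View pics/a2.png

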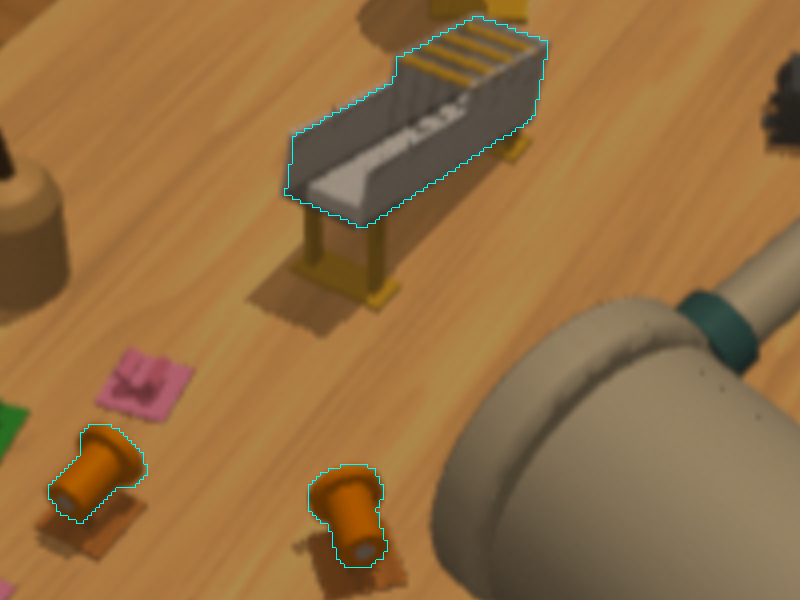

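Both outlines match the picture. The flange of knob A points to world −y, the flange of knob B to (+x,−y), and the chute groove is on the +x side. Now a planner that gives move numbers.

```bash
cat > plan.py <<'E'
from h import *
import sys
from scipy.spatial.transform import Rotation as Ro
np.set_printoptions(precision=4,suppress=True)
KA=np.array([.5996,.260,.034]); KB=np.array([.4453,.2085,.034]); CH=np.array([.5682,-.0942]); cy=-1.604
def q2R(q): return Ro.from_quat([q[1],q[2],q[3],q[0]])
def frame(yaxis,zaxis): 
    y=yaxis/np.linalg.norm(yaxis); z=zaxis/np.linalg.norm(zaxis); return Ro.from_matrix(np.c_[np.cross(y,z),y,z])
def plan(p,R,n,jaw=None,st=None):
    s=bot.read_state() if st is None else None
    p0=np.array(s['ee_pos']);R0=q2R(s['orientation'])
    w=(R0.inv()*R).as_rotvec()/n; dp=(p-p0)/n; Rk=R0
    print('t',s['time_s'],'p0',p0,'-> ',p,'rotdeg',np.degrees(w*n),'q',np.array(s['joints']),'w',s['gripper_width'])
    for k in range(n):
        print('{"translation":',list(map(float,np.round(Rk.inv().apply(dp)/.04,2))),', "dr":',list(map(float,np.round(np.degrees(w)/5,2))),'}')
        Rk=Rk*Ro.from_rotvec(w)
def chute_pose(s,h,y,flip=1):
    """TCP pose: grasp line at slope s, TCP h above ledge (normal), y across; tool y = flip*downhill"""
    ca,sa=np.cos(.3),np.sin(.3); ex=np.array([np.cos(cy),np.sin(cy),0]); ey=np.array([-ex[1],ex[0],0]); ez=np.array([0,0,1.])
    d=ex*ca-ez*sa; nn=ex*sa+ez*ca
    return np.r_[CH,.062]+d*s+nn*h+ey*y, frame(flip*d,-nn)
def knob_pose(K,ax,tcpz,off=-.006,flip=1):
    a=np.array([np.cos(ax),np.sin(ax),0]); side=np.array([-a[1],a[0],0])
    p=K+a*off; p[2]=tcpz; return p,frame(flip*side,np.array([0,0,-1.]))
axA=3.1077+np.pi/2; axB=3.9267+np.pi/2
E
python3 -c "
from plan import *
s=bot.read_state();R=q2R(s['orientation']).as_matrix();print(s);print(R)
q=s['joints']
ty=np.arctan2(R[1,1],R[0,1])
for n,p in dict(A1=knob_pose(KA,axA,.13),A2=knob_pose(KA,axA,.13,flip=-1),B1=knob_pose(KB,axB,.13),B2=knob_pose(KB,axB,.13,flip=-1),C1=chute_pose(-.08,.08,0),C2=chute_pose(-.08,.08,0,-1)).items():
    M=p[1].as_matrix(); t=np.arctan2(M[1,1],M[0,1]); q1=np.arctan2(p[0][1],p[0][0])
    print(n,p[0],'yaw',t,'q6 options',[(q[5]+sg*((t-ty)-(q1-q[0]))) for sg in(1,-1)])
plan(*knob_pose(KB,axB,.16),8)
"
```

```text
{'time_s': 1.9, 'joints': array([ 1.222 ,  0.2759,  1.5049,  0.    ,  1.3607, -0.121 ]), 'dq': array([ 0.0001, -0.0006, -0.0011, -0.0002, -0.0014, -0.0006]), 'joint_efforts': array([  0.    , -41.6646, -24.6094,  -0.0002,   0.0001,   0.    ]), 'ee_pos': array([0.1299, 0.5602, 0.3039]), 'orientation': array([0.    , 0.1137, 0.9935, 0.0001]), 'wrist_force': array([ 0.0471,  0.8068, -0.2673]), 'torque': array([-0.0335,  0.0283,  0.0534]), 'grasp_force': 0.0, 'gripper_width': 0.08549038173552072}
[[-0.9742  0.2259  0.    ]
 [ 0.2259  0.9742  0.0001]
 [-0.      0.0001 -1.    ]]
A1 [0.5998 0.266  0.13  ] yaw -0.0338926535897938 q6 options [np.float64(-0.6932989173184553), np.float64(0.4513044871631284)]
A2 [0.5998 0.266  0.13  ] yaw 3.1076999999999995 q6 options [np.float64(2.448293736271338), np.float64(-2.6902881664266647)]
B1 [0.4411 0.2127 0.13  ] yaw 0.785107346410207 q6 options [np.float64(0.09368706901359806), np.float64(-0.3356814991689249)]
B2 [0.4411 0.2127 0.13  ] yaw -2.3564853071795864 q6 options [np.float64(-3.0479055845761946), np.float64(2.805911154420868)]
C1 [ 0.57   -0.0
[... 206 characters left out ...]
4(-1.6101803551723757)]
t 1.9 p0 [0.1299 0.5602 0.3039] ->  [0.4411 0.2127 0.16  ] rotdeg [ 0.0064 -0.0013 31.9636] q [ 1.222   0.2759  1.5049  0.      1.3607 -0.121 ] w 0.08549038173552072
{"translation": [-1.19, -0.84, 0.45] , "dr": [0.0, -0.0, 0.8] }
{"translation": [-1.25, -0.75, 0.45] , "dr": [0.0, -0.0, 0.8] }
{"translation": [-1.3, -0.66, 0.45] , "dr": [0.0, -0.0, 0.8] }
{"translation": [-1.34, -0.57, 0.45] , "dr": [0.0, -0.0, 0.8] }
{"translation": [-1.38, -0.48, 0.45] , "dr": [0.0, -0.0, 0.8] }
{"translation": [-1.41, -0.38, 0.45] , "dr": [0.0, -0.0, 0.8] }
{"translation": [-1.43, -0.28, 0.45] , "dr": [0.0, -0.0, 0.8] }
{"translation": [-1.45, -0.18, 0.45] , "dr": [0.0, -0.0, 0.8] }
```

```bash
python3 -c "
from plan import *
plan(*knob_pose(KB,axB,.16),15)"
```

```text
t 1.9 p0 [0.1299 0.5602 0.3039] ->  [0.4411 0.2127 0.16  ] rotdeg [ 0.0064 -0.0013 31.9636] q [ 1.222   0.2759  1.5049  0.      1.3607 -0.121 ] w 0.08549038173552072
{"translation": [-0.64, -0.45, 0.24] , "dr": [0.0, -0.0, 0.43] }
{"translation": [-0.65, -0.42, 0.24] , "dr": [0.0, -0.0, 0.43] }
{"translation": [-0.67, -0.4, 0.24] , "dr": [0.0, -0.0, 0.43] }
{"translation": [-0.68, -0.37, 0.24] , "dr": [0.0, -0.0, 0.43] }
{"translation": [-0.7, -0.35, 0.24] , "dr": [0.0, -0.0, 0.43] }
{"translation": [-0.71, -0.32, 0.24] , "dr": [0.0, -0.0, 0.43] }
{"translation": [-0.72, -0.3, 0.24] , "dr": [0.0, -0.0, 0.43] }
{"translation": [-0.73, -0.27, 0.24] , "dr": [0.0, -0.0, 0.43] }
{"translation": [-0.74, -0.24, 0.24] , "dr": [0.0, -0.0, 0.43] }
{"translation": [-0.75, -0.21, 0.24] , "dr": [0.0, -0.0, 0.43] }
{"translation": [-0.75, -0.19, 0.24] , "dr": [0.0, -0.0, 0.43] }
{"translation": [-0.76, -0.16, 0.24] , "dr": [0.0, -0.0, 0.43] }
{"translation": [-0.77, -0.13, 0.24] , "dr": [0.0, -0.0, 0.43] }
{"translation": [-0.77, -0.1, 0.24] , "dr": [0.0, -0.0, 0.43] }
{"translation": [-0.77, -0.07, 0.24] , "dr": [0.0, -0.0, 0.43] }
```

{"method": "step_arm", "body": {
  "rows": [
    {"translation": [-0.64,-0.45,0.24],"dr": [0,0,0.43],"jaw": 0},
    {"translation": [-0.65,-0.42,0.24],"dr": [0,0,0.43],"jaw": 0},
    {"translation": [-0.67,-0.4,0.24],"dr": [0,0,0.43],"jaw": 0},
    {"translation": [-0.68,-0.37,0.24],"dr": [0,0,0.43],"jaw": 0},
    {"translation": [-0.7,-0.35,0.24],"dr": [0,0,0.43],"jaw": 0}
  ]
}}

```text
time_s: 2.32
ee_pos: [0.2344, 0.4431, 0.2556]
orientation: [0.0, 0.207, 0.978, 0.0]
wrist_force: [1.2, 1.0, -0.2]
gripper_width: 0.0854
grasp_force: 0.0
```

{"method": "step_arm", "body": {
  "rows": [
    {"translation": [-0.71,-0.32,0.24],"dr": [0,0,0.43],"jaw": 0},
    {"translation": [-0.72,-0.3,0.24],"dr": [0,0,0.43],"jaw": 0},
    {"translation": [-0.73,-0.27,0.24],"dr": [0,0,0.43],"jaw": 0},
    {"translation": [-0.74,-0.24,0.24],"dr": [0,0,0.43],"jaw": 0},
    {"translation": [-0.75,-0.21,0.24],"dr": [0,0,0.43],"jaw": 0}
  ]
}}

```text
time_s: 2.73
ee_pos: [0.3383, 0.3268, 0.2078]
orientation: [0.0, 0.298, 0.955, 0.0]
wrist_force: [1.1, 0.3, -1.0]
gripper_width: 0.0855
grasp_force: 0.0
```

{"method": "step_arm", "body": {
  "rows": [
    {"translation": [-0.75,-0.19,0.24],"dr": [0,0,0.43],"jaw": 0},
    {"translation": [-0.76,-0.16,0.24],"dr": [0,0,0.43],"jaw": 0},
    {"translation": [-0.77,-0.13,0.24],"dr": [0,0,0.43],"jaw": 0},
    {"translation": [-0.77,-0.1,0.24],"dr": [0,0,0.43],"jaw": 0},
    {"translation": [-0.77,-0.07,0.24],"dr": [0,0,0.43],"jaw": 0}
  ]
}}

```text
time_s: 3.15
ee_pos: [0.4414, 0.2104, 0.1597]
orientation: [0.0, 0.386, 0.922, 0.0]
wrist_force: [0.1, 1.1, 0.0]
gripper_width: 0.0853
grasp_force: 0.0
```

{"method": "step_arm", "body": {
  "rows": [
    {"translation": [0,0,0],"dr": [0,0,0],"jaw": 0},
    {"translation": [0,0,0],"dr": [0,0,0],"jaw": 0}
  ]
}}

```text
time_s: 3.32
ee_pos: [0.4411, 0.2106, 0.1594]
orientation: [-0.0, 0.387, 0.922, -0.0]
wrist_force: [0.2, -0.2, -0.6]
gripper_width: 0.0851
grasp_force: 0.0
```

```bash
python3 -c "
from plan import *
plan(*knob_pose(KB,axB,.094),5)"
```

```text
t 3.3167 p0 [0.4411 0.2106 0.1594] ->  [0.4411 0.2127 0.094 ] rotdeg [-0.0446 -0.0382 -0.4581] q [ 0.3028  0.2793  1.9015  0.0003  0.9617 -0.4745] w 0.08511742201059597
{"translation": [0.01, 0.01, 0.33] , "dr": [-0.0, -0.0, -0.02] }
{"translation": [0.01, 0.01, 0.33] , "dr": [-0.0, -0.0, -0.02] }
{"translation": [0.01, 0.01, 0.33] , "dr": [-0.0, -0.0, -0.02] }
{"translation": [0.01, 0.01, 0.33] , "dr": [-0.0, -0.0, -0.02] }
{"translation": [0.01, 0.01, 0.33] , "dr": [-0.0, -0.0, -0.02] }
```

{"method": "step_arm", "body": {
  "rows": [
    {"translation": [0.01,0.01,0.33],"dr": [0,0,-0.02],"jaw": 0},
    {"translation": [0.01,0.01,0.33],"dr": [0,0,-0.02],"jaw": 0},
    {"translation": [0.01,0.01,0.33],"dr": [0,0,-0.02],"jaw": 0},
    {"translation": [0.01,0.01,0.33],"dr": [0,0,-0.02],"jaw": 0},
    {"translation": [0.01,0.01,0.33],"dr": [0,0,-0.02],"jaw": 0}
  ]
}}

```text
time_s: 3.73
ee_pos: [0.4396, 0.2157, 0.094]
orientation: [0.0, 0.38, 0.925, 0.0]
wrist_force: [-0.4, -0.7, 0.3]
gripper_width: 0.086
grasp_force: 0.0
```

{"method": "step_arm", "body": {
  "rows": [
    {"translation": [0,0,0],"dr": [0,0,0],"jaw": 0.5},
    {"translation": [0,0,0],"dr": [0,0,0],"jaw": 0.8},
    {"translation": [0,0,0],"dr": [0,0,0],"jaw": 1},
    {"translation": [0,0,0],"dr": [0,0,0],"jaw": 1},
    {"translation": [0,0,0],"dr": [0,0,0],"jaw": 1}
  ]
}}

```text
time_s: 4.15
ee_pos: [0.4394, 0.2141, 0.095]
orientation: [-0.0, 0.38, 0.925, -0.001]
wrist_force: [-2.0, -1.3, 12.6]
gripper_width: 0.0281
grasp_force: 58.2
```

{"method": "step_arm", "body": {
  "rows": [
    {"translation": [0,0,0],"dr": [0,0,0],"jaw": 1},
    {"translation": [0,0,0],"dr": [0,0,0],"jaw": 1},
    {"translation": [0,0,0],"dr": [0,0,0],"jaw": 1}
  ]
}}

```text
time_s: 4.4
ee_pos: [0.4395, 0.214, 0.0952]
orientation: [-0.0, 0.381, 0.925, -0.001]
wrist_force: [-3.2, -1.7, 7.8]
gripper_width: 0.0279
grasp_force: 58.5
```

{"method": "step_arm", "body": {
  "rows": [
    {"translation": [0,0,-0.5],"dr": [0,0,0],"jaw": 1},
    {"translation": [0,0,-0.8],"dr": [0,0,0],"jaw": 1},
    {"translation": [0,0,-0.8],"dr": [0,0,0],"jaw": 1},
    {"translation": [0,0,-0.8],"dr": [0,0,0],"jaw": 1},
    {"translation": [0,0,0],"dr": [0,0,0],"jaw": 1}
  ]
}}

```text
time_s: 4.82
ee_pos: [0.4437, 0.2157, 0.2165]
orientation: [0.005, 0.381, 0.925, 0.005]
wrist_force: [1.3, 0.2, 0.1]
gripper_width: 0.0278
grasp_force: 59.5
```

```bash
cat > look.py <<'E'
from plan import *
import sys
s=bot.read_state(); print(s['gripper_width'],s['grasp_force'],s['ee_pos'])
I={}
for c in('top','side'):
    im=bot.camera(c); p=np.array(s['ee_pos'])+q2R(s['orientation']).apply([0,0,.06]); u=proj(c,p).astype(int)
    x=np.clip(u[0]-50,0,412);y=np.clip(u[1]-45,0,294)
    I[c]=cv2.resize(im[y:y+90,x:x+100],(400,360),interpolation=cv2.INTER_CUBIC); print(c,u)
cv2.imwrite(f'pics/{sys.argv[1]}.png',np.hstack([I['top'],I['side']]))
E
python3 look.py l1
python3 -c "
from plan import *
plan(*chute_pose(-.08,.130,-.006,-1),15)"
```

```text
0.02783350327928624 59.492125511169434 [0.4437 0.2157 0.2165]
top [164 233]
side [246 237]
t 4.9167 p0 [0.441  0.2147 0.2117] ->  [ 0.5635 -0.056   0.2098] rotdeg [-16.1993   6.6235 -42.5427] q [ 0.3111  0.2213  1.828   0.0001  1.0878 -0.4777] w 0.027948878608543913
{"translation": [-0.46, -0.18, 0.0] , "dr": [-0.22, 0.09, -0.57] }
{"translation": [-0.45, -0.2, -0.0] , "dr": [-0.22, 0.09, -0.57] }
{"translation": [-0.44, -0.22, -0.01] , "dr": [-0.22, 0.09, -0.57] }
{"translation": [-0.43, -0.24, -0.02] , "dr": [-0.22, 0.09, -0.57] }
{"translation": [-0.42, -0.26, -0.03] , "dr": [-0.22, 0.09, -0.57] }
{"translation": [-0.41, -0.28, -0.04] , "dr": [-0.22, 0.09, -0.57] }
{"translation": [-0.39, -0.3, -0.04] , "dr": [-0.22, 0.09, -0.57] }
{"translation": [-0.37, -0.32, -0.05] , "dr": [-0.22, 0.09, -0.57] }
{"translation": [-0.36, -0.34, -0.06] , "dr": [-0.22, 0.09, -0.57] }
{"translation": [-0.34, -0.35, -0.07] , "dr": [-0.22, 0.09, -0.57] }
{"translation": [-0.32, -0.37, -0.08] , "dr": [-0.22, 0.09, -0.57] }
{"translation": [-0.3, -0.38, -0.09] , "dr": [-0.22, 0.09, -0.57] }
{"translation": [-0.28, -0.39, -0.1] , "dr": [-0.22, 0.09, -0.57] }
{"translation": [-0.26, -0.41, -0.11] , "dr": [-0.22, 0.09, -0.57] }
{"translation": [-0.24, -0.42, -0.12] , "dr": [-0.22, 0.09, -0.57] }
```

View pics/l1.png

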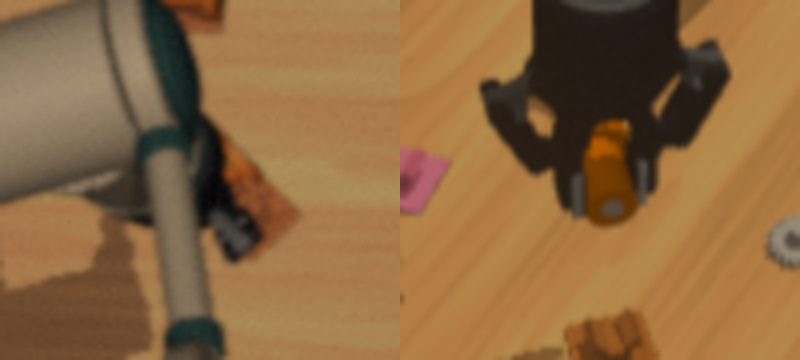

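The knob is gripped between the pads, with the barrel end facing the side camera at crop (613,208). I'll check its height and pitch in the grip before placing it.

```bash
python3 -c "
from plan import *
s=bot.read_state();p=np.array(s['ee_pos']);R=q2R(s['orientation'])
u0=np.array([246,237])-[50,45]
a=np.array([np.cos(axB),np.sin(axB),0])
print('seen end',u0+np.array([613-400,208])/4,' seen top',u0+np.array([612-400,130])/4)
for h in(.056,.060,.064):
  for pit in(-20,-10,0,10,20):
    c=p+R.apply([0,0,h]); t=np.radians(pit); g=a*np.cos(t)+np.array([0,0,1])*np.sin(t); n=np.array([0,0,1])*np.cos(t)-a*np.sin(t)
    e=c+g*(-.018); f=c+g*(.022)+n*.023; b=c+g*.026+n*.023
    print(h,pit,proj('side',e),proj('side',f))
"
```

```text
seen end [249.25 244.  ]  seen top [249.  224.5]
0.056 -20 [249.6706 241.6693] [244.6771 224.4927]
0.056 -10 [249.7712 242.8708] [244.9546 223.9247]
0.056 0 [249.8116 243.9178] [245.3219 223.7776]
0.056 10 [249.7907 244.7781] [245.7692 224.0621]
0.056 20 [249.7096 245.4261] [246.284 224.776]
0.06 -20 [249.6754 242.8949] [244.694  225.7288]
0.06 -10 [249.7757 244.0917] [244.9709 225.1682]
0.06 0 [249.816 245.134] [245.3374 225.0276]
0.06 10 [249.7951 245.9897] [245.7837 225.3177]
0.06 20 [249.7143 246.6332] [246.2972 226.036 ]
0.064 -20 [249.6802 244.1144] [244.7108 226.959 ]
0.064 -10 [249.7803 245.3067] [244.9871 226.4056]
0.064 0 [249.8204 246.3443] [245.3527 226.2716]
0.064 10 [249.7996 247.1954] [245.798  226.5672]
0.064 20 [249.7189 247.8344] [246.3103 227.2898]
```

```bash
python3 -c "
from plan import *
plan(*chute_pose(-.08,.15,-.008,-1),15)"
```

```text
t 4.9167 p0 [0.441  0.2147 0.2117] ->  [ 0.5613 -0.0619  0.2289] rotdeg [-16.1993   6.6235 -42.5427] q [ 0.3111  0.2213  1.828   0.0001  1.0878 -0.4777] w 0.027948878608543913
{"translation": [-0.47, -0.19, -0.03] , "dr": [-0.22, 0.09, -0.57] }
{"translation": [-0.46, -0.21, -0.04] , "dr": [-0.22, 0.09, -0.57] }
{"translation": [-0.45, -0.23, -0.04] , "dr": [-0.22, 0.09, -0.57] }
{"translation": [-0.43, -0.25, -0.05] , "dr": [-0.22, 0.09, -0.57] }
{"translation": [-0.42, -0.27, -0.06] , "dr": [-0.22, 0.09, -0.57] }
{"translation": [-0.41, -0.29, -0.07] , "dr": [-0.22, 0.09, -0.57] }
{"translation": [-0.39, -0.31, -0.08] , "dr": [-0.22, 0.09, -0.57] }
{"translation": [-0.37, -0.33, -0.09] , "dr": [-0.22, 0.09, -0.57] }
{"translation": [-0.36, -0.34, -0.09] , "dr": [-0.22, 0.09, -0.57] }
{"translation": [-0.34, -0.36, -0.1] , "dr": [-0.22, 0.09, -0.57] }
{"translation": [-0.32, -0.37, -0.11] , "dr": [-0.22, 0.09, -0.57] }
{"translation": [-0.3, -0.38, -0.12] , "dr": [-0.22, 0.09, -0.57] }
{"translation": [-0.28, -0.4, -0.13] , "dr": [-0.22, 0.09, -0.57] }
{"translation": [-0.26, -0.41, -0.14] , "dr": [-0.22, 0.09, -0.57] }
{"translation": [-0.24, -0.42, -0.15] , "dr": [-0.22, 0.09, -0.57] }
```

{"method": "step_arm", "body": {
  "rows": [
    {"translation": [-0.47,-0.19,-0.03],"dr": [-0.22,0.09,-0.57],"jaw": 1},
    {"translation": [-0.46,-0.21,-0.04],"dr": [-0.22,0.09,-0.57],"jaw": 1},
    {"translation": [-0.45,-0.23,-0.04],"dr": [-0.22,0.09,-0.57],"jaw": 1},
    {"translation": [-0.43,-0.25,-0.05],"dr": [-0.22,0.09,-0.57],"jaw": 1},
    {"translation": [-0.42,-0.27,-0.06],"dr": [-0.22,0.09,-0.57],"jaw": 1}
  ]
}}

```text
time_s: 5.33
ee_pos: [0.4795, 0.1212, 0.214]
orientation: [-0.002, 0.262, 0.964, 0.052]
wrist_force: [0.1, 0.0, -0.5]
gripper_width: 0.028
grasp_force: 59.5
```

{"method": "step_arm", "body": {
  "rows": [
    {"translation": [-0.41,-0.29,-0.07],"dr": [-0.22,0.09,-0.57],"jaw": 1},
    {"translation": [-0.39,-0.31,-0.08],"dr": [-0.22,0.09,-0.57],"jaw": 1},
    {"translation": [-0.37,-0.33,-0.09],"dr": [-0.22,0.09,-0.57],"jaw": 1},
    {"translation": [-0.36,-0.34,-0.09],"dr": [-0.22,0.09,-0.57],"jaw": 1},
    {"translation": [-0.34,-0.36,-0.1],"dr": [-0.22,0.09,-0.57],"jaw": 1}
  ]
}}

```text
time_s: 5.75
ee_pos: [0.5198, 0.0288, 0.2194]
orientation: [-0.001, 0.139, 0.985, 0.103]
wrist_force: [-0.6, 0.8, -0.4]
gripper_width: 0.0278
grasp_force: 59.5
```

{"method": "step_arm", "body": {
  "rows": [
    {"translation": [-0.32,-0.37,-0.11],"dr": [-0.22,0.09,-0.57],"jaw": 1},
    {"translation": [-0.3,-0.38,-0.12],"dr": [-0.22,0.09,-0.57],"jaw": 1},
    {"translation": [-0.28,-0.4,-0.13],"dr": [-0.22,0.09,-0.57],"jaw": 1},
    {"translation": [-0.26,-0.41,-0.14],"dr": [-0.22,0.09,-0.57],"jaw": 1},
    {"translation": [-0.24,-0.42,-0.15],"dr": [-0.22,0.09,-0.57],"jaw": 1}
  ]
}}

```text
time_s: 6.17
ee_pos: [0.5605, -0.0632, 0.224]
orientation: [-0.001, 0.014, 0.988, 0.152]
wrist_force: [0.7, 0.1, -1.3]
gripper_width: 0.0279
grasp_force: 59.5
```

{"method": "step_arm", "body": {
  "rows": [
    {"translation": [0,0,0],"dr": [0,0,0],"jaw": 1},
    {"translation": [0,0,0],"dr": [0,0,0],"jaw": 1},
    {"translation": [0,0,0],"dr": [0,0,0],"jaw": 1}
  ]
}}

```text
time_s: 6.42
ee_pos: [0.5602, -0.0619, 0.2245]
orientation: [-0.001, 0.015, 0.988, 0.152]
wrist_force: [-0.2, 0.1, -0.9]
gripper_width: 0.0278
grasp_force: 59.6
```

```bash
python3 look.py l2;python3 -c "
from plan import *
s=bot.read_state();p=np.array(s['ee_pos']);R=q2R(s['orientation']);c=p+R.apply([0,0,.058])
x=R.apply([1,0,0]);print('toolx',x)
for k in(.008,.028,-.016,.032): print(k,proj('side',c-x*k),proj('top',c-x*k), proj('side',c+x*k))
plan(*chute_pose(-.08,.077,-.008,-1),5)"
```

```text
0.027790348839920032 59.56168591976166 [ 0.5602 -0.0619  0.2245]
top [267 190]
side [259 154]
toolx [-0.9996  0.0288  0.0057]
0.008 [257.0387 152.6246] [267.3508 186.8468] [262.2429 154.6026]
0.028 [250.6049 150.1784] [267.6791 179.2475] [268.8213 157.1021]
-0.016 [264.8644 155.5988] [266.9527 196.0395] [254.4558 151.6427]
0.032 [249.3276 149.6927] [267.7444 177.7344] [270.1469 157.6056]
t 6.5167 p0 [ 0.5603 -0.0613  0.2252] ->  [ 0.562  -0.0403  0.1592] rotdeg [ 0.2745 -0.3899  0.1445] q [-0.3804  0.3466  1.6402  0.2964  1.2806 -2.0249] w 0.027897607545217255
{"translation": [-0.01, 0.0, 0.35] , "dr": [0.01, -0.02, 0.01] }
{"translation": [-0.01, 0.0, 0.35] , "dr": [0.01, -0.02, 0.01] }
{"translation": [-0.01, 0.0, 0.35] , "dr": [0.01, -0.02, 0.01] }
{"translation": [-0.01, 0.0, 0.35] , "dr": [0.01, -0.02, 0.01] }
{"translation": [-0.01, 0.0, 0.35] , "dr": [0.01, -0.02, 0.01] }
```

View pics/l2.png

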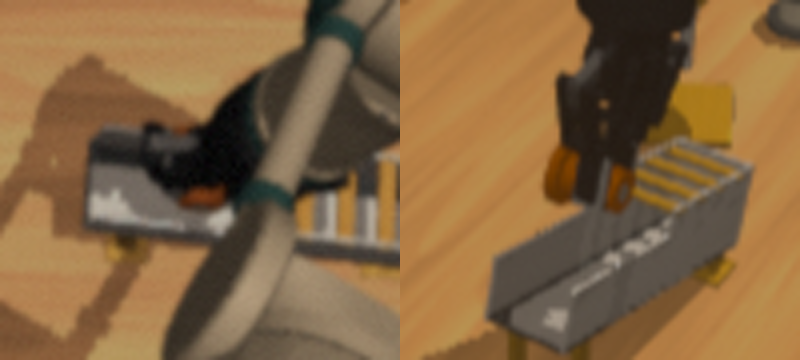

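The flange is on the groove side and the knob is level, so I lower it.

{"method": "step_arm", "body": {
  "rows": [
    {"translation": [-0.01,0,0.35],"dr": [0.01,-0.02,0.01],"jaw": 1},
    {"translation": [-0.01,0,0.35],"dr": [0.01,-0.02,0.01],"jaw": 1},
    {"translation": [-0.01,0,0.35],"dr": [0.01,-0.02,0.01],"jaw": 1},
    {"translation": [-0.01,0,0.35],"dr": [0.01,-0.02,0.01],"jaw": 1},
    {"translation": [-0.01,0,0.25],"dr": [0.01,-0.02,0.01],"jaw": 1}
  ]
}}

```text
time_s: 6.93
ee_pos: [0.5627, -0.0413, 0.1619]
orientation: [0.003, 0.017, 0.989, 0.149]
wrist_force: [0.1, 0.9, -2.0]
gripper_width: 0.0281
grasp_force: 59.6
```

{"method": "step_arm", "body": {
  "rows": [
    {"translation": [0,0,0],"dr": [0,0,0],"jaw": 1},
    {"translation": [0,0,0],"dr": [0,0,0],"jaw": 1},
    {"translation": [0,0,0],"dr": [0,0,0],"jaw": 1}
  ]
}}

```text
time_s: 7.18
ee_pos: [0.5642, -0.0427, 0.1635]
orientation: [0.005, 0.017, 0.989, 0.149]
wrist_force: [0.3, -0.8, -0.8]
gripper_width: 0.0277
grasp_force: 59.6
```

```bash
python3 -c "
from plan import *
plan(*chute_pose(-.08,.077,-.008,-1),1)
s=bot.read_state();print(s['wrist_force'],s['torque'])"
```

```text
t 7.1833 p0 [ 0.5642 -0.0427  0.1635] ->  [ 0.562  -0.0403  0.1592] rotdeg [-0.0424  0.2904 -0.06  ] q [-0.3471  0.3998  1.7295  0.3182  1.1227 -2.0376] w 0.02768072957937856
{"translation": [0.06, 0.02, 0.12] , "dr": [-0.01, 0.06, -0.01] }
[ 0.277  -0.8399 -0.7573] [-0.1443 -0.0202  0.0097]
```

{"method": "step_arm", "body": {
  "rows": [
    {"translation": [0.03,0,0.05],"dr": [0,0.03,0],"jaw": 1},
    {"translation": [0.02,0,0.04],"dr": [0,0,0],"jaw": 1},
    {"translation": [0,0,0],"dr": [0,0,0],"jaw": 1},
    {"translation": [0,0,0],"dr": [0,0,0],"jaw": 1}
  ]
}}

```text
time_s: 7.52
ee_pos: [0.5618, -0.0419, 0.1596]
orientation: [0.003, 0.017, 0.989, 0.149]
wrist_force: [0.2, 1.3, -0.3]
gripper_width: 0.0278
grasp_force: 59.6
```

```bash
python3 look.py l3; python3 -c "
from plan import *
plan(*chute_pose(-.08,.077,-.008,-1),1)
s=bot.read_state();print(s['wrist_force'],s['torque'])"
```

```text
0.027817441692044073 59.562029242515564 [ 0.5618 -0.0419  0.1596]
top [259 194]
side [255 177]
t 7.6167 p0 [ 0.5619 -0.0419  0.1596] ->  [ 0.562  -0.0403  0.1592] rotdeg [-0.0277  0.104  -0.1064] q [-0.3466  0.4023  1.7374  0.3185  1.1157 -2.0393] w 0.02785437617431863
{"translation": [-0.0, 0.03, 0.02] , "dr": [-0.01, 0.02, -0.02] }
[-0.0496 -0.2356 -0.582 ] [-0.1101 -0.0318 -0.0169]
```

View pics/l3.png

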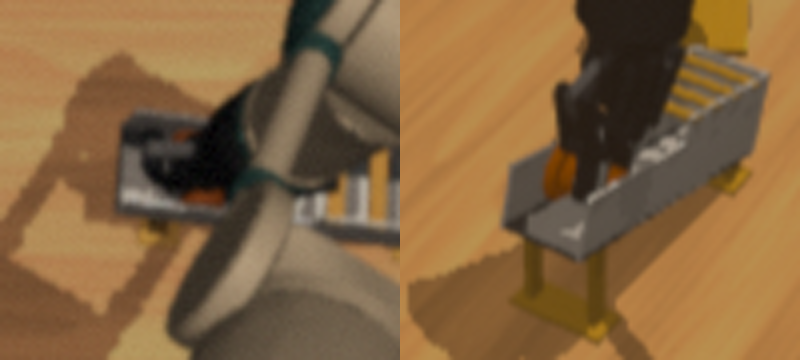

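The flange sits over the groove inside the wall (top crop (180,140)) with no contact force, so I release and lift.

{"method": "step_arm", "body": {
  "rows": [
    {"translation": [0,0,0],"dr": [0,0,0],"jaw": 0.6},
    {"translation": [0,0,0],"dr": [0,0,0],"jaw": 0.4},
    {"translation": [0,0,0],"dr": [0,0,0],"jaw": 0.2},
    {"translation": [0,0,0],"dr": [0,0,0],"jaw": 0.0},
    {"translation": [0,0,0],"dr": [0,0,0],"jaw": 0}
  ]
}}

```text
time_s: 8.03
ee_pos: [0.5619, -0.0418, 0.1595]
orientation: [0.003, 0.017, 0.989, 0.149]
wrist_force: [-1.1, 0.3, -0.8]
gripper_width: 0.0804
grasp_force: 0.0
```

{"method": "step_arm", "body": {
  "rows": [
    {"translation": [0,0,0],"dr": [0,0,0],"jaw": 0},
    {"translation": [0,0,0],"dr": [0,0,0],"jaw": 0},
    {"translation": [0,0,-0.2],"dr": [0,0,0],"jaw": 0},
    {"translation": [0,0,-0.4],"dr": [0,0,0],"jaw": 0},
    {"translation": [0,0,-0.8],"dr": [0,0,0],"jaw": 0}
  ]
}}

```text
time_s: 8.45
ee_pos: [0.5593, -0.0573, 0.2111]
orientation: [-0.001, 0.017, 0.988, 0.15]
wrist_force: [-0.2, 0.0, -0.5]
gripper_width: 0.0853
grasp_force: 0.0
```

{"method": "step_arm", "body": {
  "rows": [
    {"translation": [0,0,-0.8],"dr": [0,0,0],"jaw": 0},
    {"translation": [0,0,-0.8],"dr": [0,0,0],"jaw": 0},
    {"translation": [0,0,0],"dr": [0,0,0],"jaw": 0}
  ]
}}

```text
time_s: 8.7
ee_pos: [0.5633, -0.0795, 0.2809]
orientation: [0.009, 0.017, 0.989, 0.147]
wrist_force: [0.3, -0.4, -1.1]
gripper_width: 0.0852
grasp_force: 0.0
```

```bash
python3 -c "
from plan import *
plan(*knob_pose(KA,axA,.16),18)
for c in('top','side'):
    im=bot.camera(c); cv2.imwrite(f'pics/{c}5.png',im)
    for n in('knob1_center','knob1_flange'):
        for r in bot.spot_point(c,n)[:4]: print(c,n,round(r['score'],2),r['centre'],onz(c,r['centre'],.045))
a=cv2.imread('pics/side5.png')[120:220,210:310]
b=cv2.imread('pics/top5.png')[150:250,230:350]
cv2.imwrite('pics/l4.png',np.hstack([cv2.resize(a,(400,400),interpolation=2),cv2.resize(b,(400,400*100//120+67),interpolation=2)[:400]]))
"
```

```text
t 8.7 p0 [ 0.5633 -0.0795  0.2809] ->  [0.5998 0.266  0.16  ] rotdeg [ 13.8689 -12.6676  89.2332] q [-0.4067  0.3054  1.5527  0.2841  1.3884 -2.0093] w 0.08517462427534425
{"translation": [-0.03, 0.41, 0.3] , "dr": [0.15, -0.14, 0.99] }
{"translation": [0.01, 0.42, 0.3] , "dr": [0.15, -0.14, 0.99] }
{"translation": [0.05, 0.42, 0.29] , "dr": [0.15, -0.14, 0.99] }
{"translation": [0.09, 0.42, 0.28] , "dr": [0.15, -0.14, 0.99] }
{"translation": [0.13, 0.41, 0.28] , "dr": [0.15, -0.14, 0.99] }
{"translation": [0.17, 0.4, 0.27] , "dr": [0.15, -0.14, 0.99] }
{"translation": [0.2, 0.39, 0.26] , "dr": [0.15, -0.14, 0.99] }
{"translation": [0.24, 0.37, 0.25] , "dr": [0.15, -0.14, 0.99] }
{"translation": [0.27, 0.35, 0.25] , "dr": [0.15, -0.14, 0.99] }
{"translation": [0.31, 0.33, 0.24] , "dr": [0.15, -0.14, 0.99] }
{"translation": [0.34, 0.31, 0.23] , "dr": [0.15, -0.14, 0.99] }
{"translation": [0.37, 0.28, 0.22] , "dr": [0.15, -0.14, 0.99] }
{"translation": [0.39, 0.25, 0.21] , "dr": [0.15, -0.14, 0.99] }
{"translation": [0.41, 0.22, 0.2] , "dr": [0.15, -0.14, 0.99] }
{"translation": [0.43, 0.18, 0.2] , "dr": [0.15, -0.14, 0.99] }
{"translation": [0.45, 0.15, 0.19] , "dr": [0.15, -0.14, 0.99] }
{"translation": [0.46, 0.11, 0.18] , "dr": [0.15, -0.14, 0.99] }
{"translation": [0.47, 0.07, 0.17] , "dr": [0.15, -0.14, 0.99] }
top knob1_center 0.52 [310.9, 199.9] [ 0.5618 -0.1703  0.045 ]
top knob1_flange 0.4 [310.7, 192.8] [ 0.5823 -0.1698  0.045 ]
side knob1_center 0.55 [285.4, 160.1] [ 0.5576 -0.1942  0.045 ]
side knob1_center 0.18 [243.4, 182.0] [ 0.6141 -0.0465  0.045 ]
side knob1_flange 0.61 [278.0, 158.7] [ 0.5798 -0.1889  0.045 ]
side knob1_flange 0.46 [181.0, 261.1] [0.5936 0.2742 0.045 ]
```

View pics/l4.png

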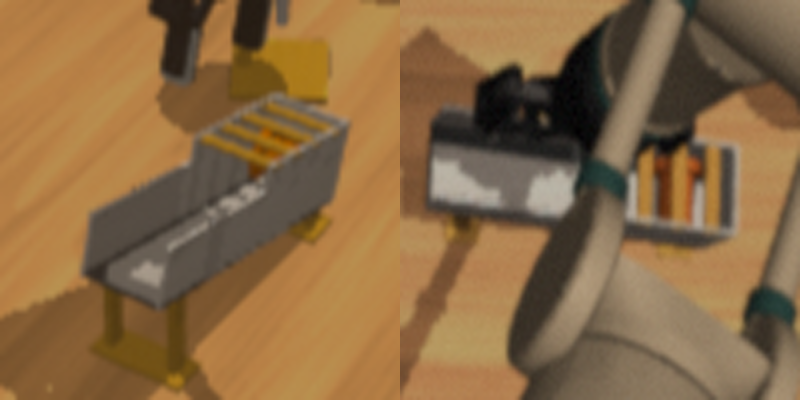

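The first knob rolled down under the straps (top crop (680,180)) with its flange on the groove side. Now the second knob.

{"method": "step_arm", "body": {
  "rows": [
    {"translation": [-0.03,0.41,0.3],"dr": [0.15,-0.14,0.99],"jaw": 0},
    {"translation": [0.01,0.42,0.3],"dr": [0.15,-0.14,0.99],"jaw": 0},
    {"translation": [0.05,0.42,0.29],"dr": [0.15,-0.14,0.99],"jaw": 0},
    {"translation": [0.09,0.42,0.28],"dr": [0.15,-0.14,0.99],"jaw": 0},
    {"translation": [0.13,0.41,0.28],"dr": [0.15,-0.14,0.99],"jaw": 0}
  ]
}}

```text
time_s: 9.42
ee_pos: [0.5691, 0.0207, 0.2393]
orientation: [-0.001, 0.236, 0.965, 0.113]
wrist_force: [0.1, 0.1, -0.4]
gripper_width: 0.0856
grasp_force: 0.0
```

{"method": "step_arm", "body": {
  "rows": [
    {"translation": [0.17,0.4,0.27],"dr": [0.15,-0.14,0.99],"jaw": 0},
    {"translation": [0.2,0.39,0.26],"dr": [0.15,-0.14,0.99],"jaw": 0},
    {"translation": [0.24,0.37,0.25],"dr": [0.15,-0.14,0.99],"jaw": 0},
    {"translation": [0.27,0.35,0.25],"dr": [0.15,-0.14,0.99],"jaw": 0},
    {"translation": [0.31,0.33,0.24],"dr": [0.15,-0.14,0.99],"jaw": 0}
  ]
}}

```text
time_s: 9.83
ee_pos: [0.5781, 0.1167, 0.206]
orientation: [-0.003, 0.44, 0.895, 0.072]
wrist_force: [-0.2, 0.3, -0.4]
gripper_width: 0.085
grasp_force: 0.0
```

```bash
python3 -c "
from plan import *
plan(*knob_pose(KA,axA,.16),10)"
```

```text
t 9.8333 p0 [0.5781 0.1167 0.206 ] ->  [0.5998 0.266  0.16  ] rotdeg [ 5.5257 -6.3052 39.5294] q [ 0.0159  0.3379  1.6783  0.149   1.0707 -0.7093] w 0.08497426761145303
{"translation": [0.25, 0.25, 0.17] , "dr": [0.11, -0.13, 0.79] }
{"translation": [0.27, 0.24, 0.16] , "dr": [0.11, -0.13, 0.79] }
{"translation": [0.29, 0.22, 0.16] , "dr": [0.11, -0.13, 0.79] }
{"translation": [0.31, 0.2, 0.15] , "dr": [0.11, -0.13, 0.79] }
{"translation": [0.32, 0.18, 0.14] , "dr": [0.11, -0.13, 0.79] }
{"translation": [0.33, 0.16, 0.14] , "dr": [0.11, -0.13, 0.79] }
{"translation": [0.34, 0.14, 0.13] , "dr": [0.11, -0.13, 0.79] }
{"translation": [0.35, 0.11, 0.13] , "dr": [0.11, -0.13, 0.79] }
{"translation": [0.36, 0.09, 0.12] , "dr": [0.11, -0.13, 0.79] }
{"translation": [0.37, 0.07, 0.12] , "dr": [0.11, -0.13, 0.79] }
```

{"method": "step_arm", "body": {
  "rows": [
    {"translation": [0.25,0.25,0.17],"dr": [0.11,-0.13,0.79],"jaw": 0},
    {"translation": [0.27,0.24,0.16],"dr": [0.11,-0.13,0.79],"jaw": 0},
    {"translation": [0.29,0.22,0.16],"dr": [0.11,-0.13,0.79],"jaw": 0},
    {"translation": [0.31,0.2,0.15],"dr": [0.11,-0.13,0.79],"jaw": 0},
    {"translation": [0.32,0.18,0.14],"dr": [0.11,-0.13,0.79],"jaw": 0}
  ]
}}

```text
time_s: 10.25
ee_pos: [0.5887, 0.1913, 0.1829]
orientation: [-0.001, 0.588, 0.808, 0.036]
wrist_force: [-0.0, 0.1, -0.3]
gripper_width: 0.0854
grasp_force: 0.0
```

{"method": "step_arm", "body": {
  "rows": [
    {"translation": [0.33,0.16,0.14],"dr": [0.11,-0.13,0.79],"jaw": 0},
    {"translation": [0.34,0.14,0.13],"dr": [0.11,-0.13,0.79],"jaw": 0},
    {"translation": [0.35,0.11,0.13],"dr": [0.11,-0.13,0.79],"jaw": 0},
    {"translation": [0.36,0.09,0.12],"dr": [0.11,-0.13,0.79],"jaw": 0},
    {"translation": [0.37,0.07,0.12],"dr": [0.11,-0.13,0.79],"jaw": 0}
  ]
}}

```text
time_s: 10.67
ee_pos: [0.5997, 0.2653, 0.1601]
orientation: [0.002, 0.719, 0.695, -0.001]
wrist_force: [-0.4, -0.8, 0.9]
gripper_width: 0.0855
grasp_force: 0.0
```

{"method": "step_arm", "body": {
  "rows": [
    {"translation": [0,0,0],"dr": [0,0,0],"jaw": 0},
    {"translation": [0,0,0],"dr": [0,0,0],"jaw": 0}
  ]
}}

```text
time_s: 10.83
ee_pos: [0.5997, 0.265, 0.16]
orientation: [0.002, 0.716, 0.698, -0.001]
wrist_force: [-0.6, 0.4, -0.5]
gripper_width: 0.0852
grasp_force: 0.0
```

```bash
python3 -c "
from plan import *
plan(*knob_pose(KA,axA,.094),5)"
```

```text
t 10.8333 p0 [0.5997 0.265  0.16  ] ->  [0.5998 0.266  0.094 ] rotdeg [0.1035 0.2023 0.4238] q [ 0.3118  0.4962  1.5277 -0.0044  1.1172  0.3402] w 0.08522845789351209
{"translation": [0.01, -0.0, 0.33] , "dr": [0.0, 0.01, 0.02] }
{"translation": [0.01, -0.0, 0.33] , "dr": [0.0, 0.01, 0.02] }
{"translation": [0.01, -0.0, 0.33] , "dr": [0.0, 0.01, 0.02] }
{"translation": [0.01, -0.0, 0.33] , "dr": [0.0, 0.01, 0.02] }
{"translation": [0.01, 0.0, 0.33] , "dr": [0.0, 0.01, 0.02] }
```

{"method": "step_arm", "body": {
  "rows": [
    {"translation": [0.01,0,0.33],"dr": [0,0.01,0.02],"jaw": 0},
    {"translation": [0.01,0,0.33],"dr": [0,0.01,0.02],"jaw": 0},
    {"translation": [0,0,0.33],"dr": [0,0.01,0.02],"jaw": 0},
    {"translation": [0,0,0.33],"dr": [0,0.01,0.02],"jaw": 0},
    {"translation": [0,0,0.33],"dr": [0,0,0],"jaw": 0}
  ]
}}

```text
time_s: 11.25
ee_pos: [0.6005, 0.2638, 0.0952]
orientation: [0.001, 0.72, 0.694, 0.002]
wrist_force: [-0.5, -0.6, 0.1]
gripper_width: 0.0854
grasp_force: 0.0
```

{"method": "step_arm", "body": {
  "rows": [
    {"translation": [0,0,0],"dr": [0,0,0],"jaw": 0.5},
    {"translation": [0,0,0],"dr": [0,0,0],"jaw": 0.8},
    {"translation": [0,0,0],"dr": [0,0,0],"jaw": 1},
    {"translation": [0,0,0],"dr": [0,0,0],"jaw": 1},
    {"translation": [0,0,0],"dr": [0,0,0],"jaw": 1}
  ]
}}

```text
time_s: 11.67
ee_pos: [0.6017, 0.265, 0.0973]
orientation: [0.002, 0.72, 0.694, 0.003]
wrist_force: [0.5, -1.1, 2.5]
gripper_width: 0.0279
grasp_force: 58.8
```

{"method": "step_arm", "body": {
  "rows": [
    {"translation": [0,0,0],"dr": [0,0,0],"jaw": 1},
    {"translation": [0,0,0],"dr": [0,0,0],"jaw": 1},
    {"translation": [0,0,0],"dr": [0,0,0],"jaw": 1}
  ]
}}

```text
time_s: 11.92
ee_pos: [0.6017, 0.2651, 0.0973]
orientation: [0.002, 0.72, 0.694, 0.003]
wrist_force: [-0.4, -0.1, 6.7]
gripper_width: 0.028
grasp_force: 59.2
```

{"method": "step_arm", "body": {
  "rows": [
    {"translation": [0,0,-0.5],"dr": [0,0,0],"jaw": 1},
    {"translation": [0,0,-0.8],"dr": [0,0,0],"jaw": 1},
    {"translation": [0,0,-0.8],"dr": [0,0,0],"jaw": 1},
    {"translation": [0,0,-0.8],"dr": [0,0,0],"jaw": 1},
    {"translation": [0,0,0],"dr": [0,0,0],"jaw": 1}
  ]
}}

```text
time_s: 12.33
ee_pos: [0.6035, 0.2662, 0.2192]
orientation: [0.004, 0.72, 0.694, 0.008]
wrist_force: [0.7, 0.7, 0.2]
gripper_width: 0.028
grasp_force: 59.1
```

```bash
python3 -c "
from plan import *
plan(*chute_pose(-.08,.15,-.007,-1),20)"
```

```text
t 12.3333 p0 [0.6035 0.2662 0.2192] ->  [ 0.5623 -0.0619  0.2289] rotdeg [-12.4268  14.0261 -89.3254] q [ 0.3101  0.4464  1.4548 -0.0004  1.2221  0.3467] w 0.02802967090214876
{"translation": [-0.41, -0.04, -0.02] , "dr": [-0.12, 0.14, -0.89] }
{"translation": [-0.41, -0.07, -0.02] , "dr": [-0.12, 0.14, -0.89] }
{"translation": [-0.4, -0.1, -0.03] , "dr": [-0.12, 0.14, -0.89] }
{"translation": [-0.39, -0.13, -0.03] , "dr": [-0.12, 0.14, -0.89] }
{"translation": [-0.38, -0.16, -0.04] , "dr": [-0.12, 0.14, -0.89] }
{"translation": [-0.37, -0.19, -0.05] , "dr": [-0.12, 0.14, -0.89] }
{"translation": [-0.35, -0.22, -0.05] , "dr": [-0.12, 0.14, -0.89] }
{"translation": [-0.33, -0.24, -0.06] , "dr": [-0.12, 0.14, -0.89] }
{"translation": [-0.31, -0.27, -0.07] , "dr": [-0.12, 0.14, -0.89] }
{"translation": [-0.29, -0.29, -0.07] , "dr": [-0.12, 0.14, -0.89] }
{"translation": [-0.26, -0.31, -0.08] , "dr": [-0.12, 0.14, -0.89] }
{"translation": [-0.24, -0.33, -0.09] , "dr": [-0.12, 0.14, -0.89] }
{"translation": [-0.21, -0.34, -0.09] , "dr": [-0.12, 0.14, -0.89] }
{"translation": [-0.18, -0.36, -0.1] , "dr": [-0.12, 0.14, -0.89] }
{"translation": [-0.15, -0.37, -0.1] , "dr": [-0.12, 0.14, -0.89] }
{"translation": [-0.12, -0.38, -0.11] , "dr": [-0.12, 0.14, -0.89] }
{"translation": [-0.09, -0.39, -0.11] , "dr": [-0.12, 0.14, -0.89] }
{"translation": [-0.06, -0.39, -0.12] , "dr": [-0.12, 0.14, -0.89] }
{"translation": [-0.03, -0.39, -0.12] , "dr": [-0.12, 0.14, -0.89] }
{"translation": [0.01, -0.39, -0.13] , "dr": [-0.12, 0.14, -0.89] }
```

{"method": "step_arm", "body": {
  "rows": [
    {"translation": [-0.41,-0.04,-0.02],"dr": [-0.12,0.14,-0.89],"jaw": 1},
    {"translation": [-0.41,-0.07,-0.02],"dr": [-0.12,0.14,-0.89],"jaw": 1},
    {"translation": [-0.4,-0.1,-0.03],"dr": [-0.12,0.14,-0.89],"jaw": 1},
    {"translation": [-0.39,-0.13,-0.03],"dr": [-0.12,0.14,-0.89],"jaw": 1},
    {"translation": [-0.38,-0.16,-0.04],"dr": [-0.12,0.14,-0.89],"jaw": 1}
  ]
}}

```text
time_s: 12.75
ee_pos: [0.5892, 0.1824, 0.2145]
orientation: [-0.001, 0.57, 0.821, 0.042]
wrist_force: [-0.7, -0.7, -0.5]
gripper_width: 0.0279
grasp_force: 58.9
```

{"method": "step_arm", "body": {
  "rows": [
    {"translation": [-0.37,-0.19,-0.05],"dr": [-0.12,0.14,-0.89],"jaw": 1},
    {"translation": [-0.35,-0.22,-0.05],"dr": [-0.12,0.14,-0.89],"jaw": 1},
    {"translation": [-0.33,-0.24,-0.06],"dr": [-0.12,0.14,-0.89],"jaw": 1},
    {"translation": [-0.31,-0.27,-0.07],"dr": [-0.12,0.14,-0.89],"jaw": 1},
    {"translation": [-0.29,-0.29,-0.07],"dr": [-0.12,0.14,-0.89],"jaw": 1}
  ]
}}

```text
time_s: 13.17
ee_pos: [0.5785, 0.0998, 0.2178]
orientation: [-0.003, 0.4, 0.913, 0.08]
wrist_force: [-0.5, 0.8, -0.5]
gripper_width: 0.0276
grasp_force: 58.9
```

```bash
python3 -c "
from plan import *
plan(*chute_pose(-.08,.15,-.006,-1),10)"
```

```text
t 13.1667 p0 [0.5785 0.0998 0.2178] ->  [ 0.5633 -0.0619  0.2289] rotdeg [ -6.8765   6.2881 -44.7961] q [-0.0229  0.3242  1.6691  0.1688  1.0979 -0.8421] w 0.027577594586629017
{"translation": [-0.27, -0.29, -0.09] , "dr": [-0.14, 0.13, -0.9] }
{"translation": [-0.24, -0.31, -0.1] , "dr": [-0.14, 0.13, -0.9] }
{"translation": [-0.22, -0.33, -0.1] , "dr": [-0.14, 0.13, -0.9] }
{"translation": [-0.19, -0.34, -0.11] , "dr": [-0.14, 0.13, -0.9] }
{"translation": [-0.16, -0.36, -0.11] , "dr": [-0.14, 0.13, -0.9] }
{"translation": [-0.13, -0.37, -0.12] , "dr": [-0.14, 0.13, -0.9] }
{"translation": [-0.1, -0.37, -0.13] , "dr": [-0.14, 0.13, -0.9] }
{"translation": [-0.07, -0.38, -0.13] , "dr": [-0.14, 0.13, -0.9] }
{"translation": [-0.04, -0.38, -0.14] , "dr": [-0.14, 0.13, -0.9] }
{"translation": [-0.01, -0.38, -0.14] , "dr": [-0.14, 0.13, -0.9] }
```

{"method": "step_arm", "body": {
  "rows": [
    {"translation": [-0.27,-0.29,-0.09],"dr": [-0.14,0.13,-0.9],"jaw": 1},
    {"translation": [-0.24,-0.31,-0.1],"dr": [-0.14,0.13,-0.9],"jaw": 1},
    {"translation": [-0.22,-0.33,-0.1],"dr": [-0.14,0.13,-0.9],"jaw": 1},
    {"translation": [-0.19,-0.34,-0.11],"dr": [-0.14,0.13,-0.9],"jaw": 1},
    {"translation": [-0.16,-0.36,-0.11],"dr": [-0.14,0.13,-0.9],"jaw": 1}
  ]
}}

```text
time_s: 13.58
ee_pos: [0.5712, 0.019, 0.2233]
orientation: [-0.001, 0.211, 0.97, 0.118]
wrist_force: [-0.6, 0.0, 0.3]
gripper_width: 0.0279
grasp_force: 58.9
```

{"method": "step_arm", "body": {
  "rows": [
    {"translation": [-0.13,-0.37,-0.12],"dr": [-0.14,0.13,-0.9],"jaw": 1},
    {"translation": [-0.1,-0.37,-0.13],"dr": [-0.14,0.13,-0.9],"jaw": 1},
    {"translation": [-0.07,-0.38,-0.13],"dr": [-0.14,0.13,-0.9],"jaw": 1},
    {"translation": [-0.04,-0.38,-0.14],"dr": [-0.14,0.13,-0.9],"jaw": 1},
    {"translation": [-0.01,-0.38,-0.14],"dr": [-0.14,0.13,-0.9],"jaw": 1}
  ]
}}

```text
time_s: 14.0
ee_pos: [0.5637, -0.0619, 0.2288]
orientation: [0.002, 0.015, 0.988, 0.151]
wrist_force: [-0.0, -0.5, -1.0]
gripper_width: 0.0282
grasp_force: 59.0
```

{"method": "step_arm", "body": {
  "rows": [
    {"translation": [0,0,0],"dr": [0,0,0],"jaw": 1},
    {"translation": [0,0,0],"dr": [0,0,0],"jaw": 1}
  ]
}}

```text
time_s: 14.17
ee_pos: [0.5641, -0.0618, 0.2287]
orientation: [0.001, 0.018, 0.988, 0.151]
wrist_force: [0.6, 1.0, -0.2]
gripper_width: 0.0277
grasp_force: 59.0
```

```bash
python3 look.py l5; python3 -c "
from plan import *
plan(*chute_pose(-.08,.077,-.006,-1),5)
s=bot.read_state();p=np.array(s['ee_pos']);R=q2R(s['orientation']);c=p+R.apply([0,0,.06]); x=R.apply([1,0,0])
print(proj('side',c-x*.026),proj('side',c+x*.018))"
```

```text
0.02773451948989649 59.03178334236145 [ 0.5641 -0.0618  0.2287]
top [267 188]
side [258 152]
t 14.2667 p0 [ 0.5638 -0.0604  0.2289] ->  [ 0.564  -0.0404  0.1592] rotdeg [ 0.1893 -0.1313 -0.0931] q [-0.3768  0.3458  1.6309  0.2967  1.2845 -2.0146] w 0.027976412225620775
{"translation": [0.0, -0.01, 0.36] , "dr": [0.01, -0.01, -0.0] }
{"translation": [0.0, -0.01, 0.36] , "dr": [0.01, -0.01, -0.0] }
{"translation": [0.0, -0.01, 0.36] , "dr": [0.01, -0.01, -0.0] }
{"translation": [0.0, -0.01, 0.36] , "dr": [0.01, -0.01, -0.0] }
{"translation": [0.0, -0.01, 0.36] , "dr": [0.01, -0.01, -0.0] }
[249.7525 149.6912] [263.9691 155.1994]
```

View pics/l5.png

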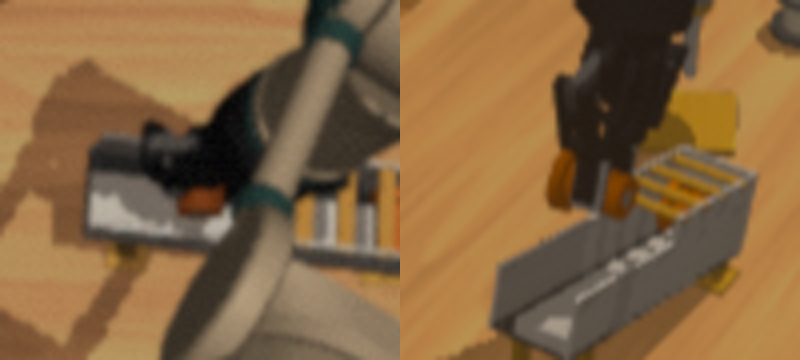

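It looks the same as the first placement, so I lower, release and lift.

{"method": "step_arm", "body": {
  "rows": [
    {"translation": [0,0,0.36],"dr": [0.01,-0.01,0],"jaw": 1},
    {"translation": [0,0,0.36],"dr": [0.01,-0.01,0],"jaw": 1},
    {"translation": [0,0,0.36],"dr": [0.01,-0.01,0],"jaw": 1},
    {"translation": [0,0,0.36],"dr": [0.01,-0.01,0],"jaw": 1},
    {"translation": [0,0,0.28],"dr": [0,0,0],"jaw": 1}
  ]
}}

```text
time_s: 14.68
ee_pos: [0.5646, -0.0391, 0.1628]
orientation: [0.003, 0.017, 0.989, 0.149]
wrist_force: [1.3, 0.1, -0.3]
gripper_width: 0.0281
grasp_force: 59.8
```

{"method": "step_arm", "body": {
  "rows": [
    {"translation": [0,0,0],"dr": [0,0,0],"jaw": 1},
    {"translation": [0,0,0],"dr": [0,0,0],"jaw": 1},
    {"translation": [0,0,0],"dr": [0,0,0],"jaw": 1}
  ]
}}

```text
time_s: 14.93
ee_pos: [0.5647, -0.0402, 0.164]
orientation: [0.003, 0.016, 0.989, 0.149]
wrist_force: [0.8, -0.6, 0.1]
gripper_width: 0.0281
grasp_force: 59.5
```

```bash
python3 -c "
from plan import *
plan(*chute_pose(-.08,.077,-.006,-1),1)"
```

```text
t 14.9333 p0 [ 0.5647 -0.0402  0.164 ] ->  [ 0.564  -0.0404  0.1592] rotdeg [-0.0511  0.0851  0.0272] q [-0.3419  0.4006  1.7266  0.3167  1.1264 -2.0329] w 0.02812769985662183
{"translation": [0.02, -0.04, 0.11] , "dr": [-0.01, 0.02, 0.01] }
```

{"method": "step_arm", "body": {
  "rows": [
    {"translation": [0.01,0,0.05],"dr": [0,0,0],"jaw": 1},
    {"translation": [0.01,0,0.05],"dr": [0,0,0],"jaw": 1},
    {"translation": [0,0,0],"dr": [0,0,0],"jaw": 1},
    {"translation": [0,0,0],"dr": [0,0,0],"jaw": 1}
  ]
}}

```text
time_s: 15.27
ee_pos: [0.5646, -0.0398, 0.1606]
orientation: [0.004, 0.017, 0.989, 0.149]
wrist_force: [0.2, -1.1, 5.2]
gripper_width: 0.028
grasp_force: 60.1
```

{"method": "step_arm", "body": {
  "rows": [
    {"translation": [0,0,0],"dr": [0,0,0],"jaw": 0.6},
    {"translation": [0,0,0],"dr": [0,0,0],"jaw": 0.4},
    {"translation": [0,0,0],"dr": [0,0,0],"jaw": 0.2},
    {"translation": [0,0,0],"dr": [0,0,0],"jaw": 0.0},
    {"translation": [0,0,0],"dr": [0,0,0],"jaw": 0}
  ]
}}

```text
time_s: 15.68
ee_pos: [0.5637, -0.0395, 0.1593]
orientation: [0.003, 0.017, 0.989, 0.149]
wrist_force: [-0.2, -0.9, -0.2]
gripper_width: 0.0798
grasp_force: 0.0
```

{"method": "step_arm", "body": {
  "rows": [
    {"translation": [0,0,0],"dr": [0,0,0],"jaw": 0},
    {"translation": [0,0,0],"dr": [0,0,0],"jaw": 0},
    {"translation": [0,0,-0.2],"dr": [0,0,0],"jaw": 0},
    {"translation": [0,0,-0.4],"dr": [0,0,0],"jaw": 0},
    {"translation": [0,0,-0.8],"dr": [0,0,0],"jaw": 0}
  ]
}}

```text
time_s: 16.1
ee_pos: [0.5615, -0.0552, 0.2113]
orientation: [-0.0, 0.017, 0.989, 0.15]
wrist_force: [0.1, -1.3, -1.0]
gripper_width: 0.0854
grasp_force: 0.0
```

{"method": "step_arm", "body": {
  "rows": [
    {"translation": [0,0,-0.8],"dr": [0,0,0],"jaw": 0},
    {"translation": [0,0,-0.8],"dr": [0,0,0],"jaw": 0},
    {"translation": [0,0.8,-0.3],"dr": [0,0,0],"jaw": 0},
    {"translation": [0,0.8,-0.3],"dr": [0,0,0],"jaw": 0},
    {"translation": [0,0.8,-0.2],"dr": [0,0,0],"jaw": 0}
  ]
}}

```text
time_s: 16.52
ee_pos: [0.5656, 0.0073, 0.3357]
orientation: [0.005, 0.018, 0.989, 0.149]
wrist_force: [1.0, 0.7, -0.4]
gripper_width: 0.0852
grasp_force: 0.0
```

{"method": "step_arm", "body": {
  "rows": [
    {"translation": [0,0.8,0],"dr": [0,0,0],"jaw": 0},
    {"translation": [0,0.8,0],"dr": [0,0,0],"jaw": 0},
    {"translation": [0,0.8,0],"dr": [0,0,0],"jaw": 0},
    {"translation": [0,0.8,0],"dr": [0,0,0],"jaw": 0},
    {"translation": [0,0,0],"dr": [0,0,0],"jaw": 0}
  ]
}}

```text
time_s: 16.93
ee_pos: [0.5693, 0.1345, 0.3742]
orientation: [0.005, 0.014, 0.988, 0.151]
wrist_force: [0.4, 0.9, 0.4]
gripper_width: 0.0854
grasp_force: 0.0
```

```bash
python3 -c "
from plan import *
I=[]
for c,(x,y) in {'side':(215,115),'top':(235,150)}.items():
    im=bot.camera(c); I.append(cv2.resize(im[y:y+100,x:x+100],(400,400),interpolation=2))
    for r in bot.regions_of(c,'knob1')[:3]: print(c,round(r['score'],2),r['box'],onz(c,r['box'][:2],.05))
cv2.imwrite('pics/l6.png',np.hstack(I))
for s in (.025,.032,.046,.05,.078,.09):
    p=chute_pose(s,.015,0)[0]; print(s,proj('top',p),proj('side',p))
"
```

```text
side 0.53 [270.0, 164.2, 7.0, 9.5] [ 0.5849 -0.1488  0.05  ]
side 0.22 [361.0, 162.8, 20.3, 27.1] [ 0.3575 -0.2893  0.05  ]
top 0.43 [318.3, 197.4, 10.0, 14.1] [ 0.5684 -0.1906  0.05  ]
top 0.36 [374.8, 164.1, 50.1, 46.9] [ 0.6691 -0.3545  0.05  ]
top 0.32 [290.4, 194.4, 83.4, 34.7] [ 0.5755 -0.112   0.05  ]
0.025 [294.7046 195.9672] [271.0593 166.0722]
0.032 [297.0482 196.2423] [272.239  165.3748]
0.046 [301.7117 196.7899] [274.571  163.9961]
0.05 [303.0383 196.9457] [275.2307 163.6061]
0.078 [312.2524 198.0282] [279.768  160.9235]
0.09 [316.1626 198.4879] [281.6705 159.7985]
```

View pics/l6.png

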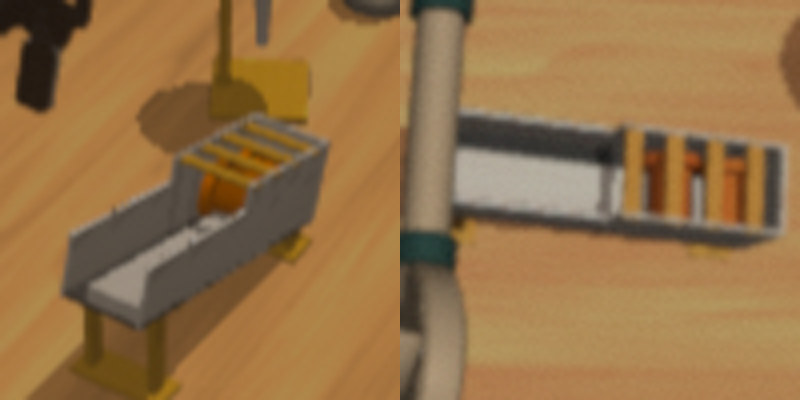

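The last picture shows both knobs under the straps, one behind the other, at top pixels (301,197) and (319,198). That is 46 and about 92 mm along the slope, just where they would rest against the stop. Both flanges are in the groove and the gripper is clear, so I hand in.

{"method": "step_arm", "body": {
  "rows": [
    {"translation": [0,0,0],"dr": [0,0,0],"jaw": 0},
    {"translation": [0,0,0],"dr": [0,0,0],"jaw": 0},
    {"translation": [0,0,0],"dr": [0,0,0],"jaw": 0},
    {"translation": [0,0,0],"dr": [0,0,0],"jaw": 0},
    {"translation": [0,0,0],"dr": [0,0,0],"jaw": 0}
  ]
}}

```text
time_s: 17.55
ee_pos: [0.5696, 0.1291, 0.3707]
orientation: [0.003, 0.017, 0.989, 0.149]
wrist_force: [0.4, 0.6, 0.0]
gripper_width: 0.0857
grasp_force: 0.0
```

```bash
python3 -c "
from cell import bot
print(bot.close_job())"
```

```text
the job is handed in; nothing more can be done
None
```

The job is handed in at about 17.6 s: in the last picture both knobs lie at the bottom of the chute under the straps, one behind the other with flanges in the groove. The hand-in returned no verdict, and the arm was not moved near the oil can, reel frame or gear.

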